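# Open the twist-lock socket fixture past its safety stop

### The arm

A 7-joint arm with a two-finger parallel gripper is mounted at the origin on the work surface. World frame = base frame: x ahead of the robot, y to its left, z up, the work surface at z = 0. Lengths are in mm, angles in rad, forces in N, time in s.
With the tool pointing down it reaches from about 400 to 850 mm from the base axis. Payload 6.9 kg.
Tool frame: the origin (TCP) lies between the finger pads; the fingertips stand 19 mm ahead of it and the grasp point (between the pads) is the TCP; z points along the fingers, x is the direction in which the jaws open and shut, and the axes are right-handed (so a half turn about z gives the same grasp; the last joint's range is limited). The gripper opens to 85 mm and grips with 20 to 120 N. Pads are 22 mm wide; open, the fingers measure 114 mm over their backs; the gripper's body (76 mm by 85 mm) begins 54 mm behind the grasp point. The pads swing forward as they close: fully open they stand 13 mm farther back than shut.
Start: joints at [1.234, 0.507, -0.238, 1.5, 0.126, 1.149, -0.155], TCP at [267.765, -564.725, 250.275] pointing down, gripper open.
Joint ranges: [-3.08, 3.08], [-0.24, 2.05], [-1.43, 1.35], [0, 2.5], [-1.52, 4.66], [0.17, 1.96], [-2.89, 2.89]. Speed limits (rad/s): [2.39, 2.39, 3.14, 3.14, 3.14, 3.14, 3.14].

### API

Orientations are given as a 3x3 rotation matrix whose columns are the frame's x, y, z axes.
In Python, from cell import ctrl gives the robot as it stands.
- The arm moves only by the tool step_arm, never from a script. Its argument "moves" is a list of rows, each a list of 5 numbers: the shift along the tool's x, y, z in mm, then the turn about the tool's z in degrees, then the gripper's target within -1 to 1 (fully open at 1, half-way at 0, shut at -1). In form: [[dx, dy, dz, twist, jaw], ...]. A call has 1 to 20 rows; each row shifts and turns the commanded pose from where the row before left it, along the tool's axes as they then stand; what a row does not reach is not made up. A row lasts 1/10 s, in which the tool goes at most 50 mm and 8.59 degrees, less where a joint would pass 70% of its speed; a pose out of reach is approached as far as the arm can. A call is refused whole if a number of a shift passes 50 or a number of a turn 8.59, either way. A call with a gripper value outside its range is refused whole. The fingers move at their own pace and stop on an object; the grip force is fixed at half the most. Time passes only in rows, so rows that do not move let the fingers close. It gives the time, the measured TCP pose, the force and the opening at its end, in the units of the state.
- ctrl.get_obs(): the state, without advancing time (a new reading comes with each control period).
- ctrl.grab_frame(name): name is "side" or "top" or "wrist"; returns a dict with "image" (400x640x3 uint8, red, green, blue), "intrinsics" (3x3 intrinsics, pixels), "R" (3x3) and "t" (3): a world point X has camera coordinates R X + t; the wrist camera has in their place "T_tool_cam" (4x4, takes a point from camera to tool coordinates, whose origin is the TCP and whose axes are the tool frame's). Camera axes: x right, y down, z forward; pixel columns grow to the right and rows downward; lengths in mm; the calibration is good to about 2 mm. The wrist camera is an equidistant fisheye: a pixel r from the principal point sees the ray r / f radians off the axis. A picture is of the moment at which its call begins: read the wrist's pose just before it. There is no depth.
- ctrl.job_done(): hands the job in, once; it reports no verdict.
Trained networks look in a picture, given as the dict that the camera call returned (one of the last four; its "shot" number tells which), for a name from the list of things; names that differ only in an ending like _2 or _b are one class to them, and where a whole thing is asked for, a point or a joint stands for the part that bears it (a point fixed in the world has none). Each returns a list of dicts, best first, with "score" (0 to 1); they miss things now and then, are a little off and sometimes report something else, mostly with a low value. They report only what shows in the picture. A call takes as long as a camera call.
- ctrl.recognise(picture, label): "rect" ([left, top, right, bottom] in pixels, round what is visible of it).
- ctrl.pinpoint(picture, label): "pixel" ([column, row] in pixels: a listed point, or the origin of a listed thing).
The state is a dict: "clock": time; "q": joint angles; "joint_velocities": joint speeds; "joint_torque": joint torques, N m; "tool_pos": TCP position; "tool_rot": TCP orientation; "contact_force": force on the tool from outside, world axes, zero at the start; "moment": the same for the moment, N m; "grip_width": finger opening in mm.
Only numpy, scipy, OpenCV 4.12 (cv2) and the standard library are available. Lean on these libraries where they do the work, as an engineer would, in place of code of your own. Each camera call takes 0.05 s, during which the arm holds its last target. There are 200 camera calls.

### The job

The caliper stud is still locked in the twist-lock fixture on the bench: open the lock. Swing its handle clockwise (seen from above) up to the safety stop, push the handle in there, keep it pushed in while swinging it on past the stop to the open notch, and let it spring fully up again in that notch. The stop is felt, not seen, so do not force it, and leave the four loose parts lying around the fixture where they are.

Things in the scene. Friction and masses are not known exactly. Their poses are not given: they have to be found in the camera images.
- fixture: Fixed steel fixture: base plate 160 x 160 x 12 mm, housing of 112 mm diameter (top 58 mm above the bench), collar of 74 mm diameter to 84 mm, 20 mm thick stud in the middle up to 144 mm. Origin: on the turning axis at bench height, z up. The handle points along its own -y when locked (red mark), along -x after a clockwise quarter turn.
- handle (a joint): Turn of the aluminium handle about the vertical axis through the fixture's origin, rad, clockwise seen from above: 0 locked (starts at 0 to 0.2), 1.85 hard end, stays where left, light drag (1 N at the pad). When up, it meets the hidden safety stop somewhere between 0.42 and 0.78.
- open_mark (a point): Middle of the green marks on the housing top, on the open side. The hidden stop is firm (yields 1 mm per 6 N at the pad); do not force it. The handle goes in only at the stop and up to 0.10 rad before it; elsewhere a ledge lets it sink just 1 mm. Held in, it passes under the stop. The open notch runs from 0.8 rad past the felt stop to the hard end; let go sooner, the handle stays caught down.
- plunger (a joint): How far the handle is pushed in (straight down, wherever on the handle one presses), m: 0 up, 0.011 fully in. Spring: about 3 N to start, 10 N fully in; then a hard bottom. At least 0.008 is needed to pass under the stop.
- pad (a point): Middle of the free flat top of the handle's pressing pad, 84 mm above the bench when up, 108 mm out from the axis, on the side of the arm's middle line away from the fin by 10 mm. Axes turn with the handle: -y outward along the arm, -x the way it swings to open, z up. The flat reaches 28 mm either way along y; along x from -24 mm (fin's face) to +28 mm (open edge).
- fin (a point): Middle of the top edge of the red upright fin on the pad's leading (-x, clockwise) edge: 8 mm thick, 56 mm long along the arm, standing 25 mm above the pad. Same axes as pad; 28 mm to its -x and 25 mm above it. Pushing the fin from the pad's side swings the handle.
- grommet: Loose grey rubber grommet, ring of 68 mm outer diameter, 22 mm high. Origin: centre of its underside.
- wedge_pin: Loose blued steel wedge pin, 120 x 26 x 20 mm, stepped thinner at its +x end. Origin: on its underside, 5 mm from the middle.
- spacer: Loose white nylon spacer ring, 62 mm diameter, 40 mm high. Origin: centre of its underside.
- shim: Loose rusty brake pad shim, flat plate 148 x 50 x 5 mm with end tabs. Origin: centre of its underside.

How it is judged:
By the outcome, as a careful person would: the job done as asked, in the order asked, and still so for the second after the job is handed in, with the robot touching nothing.
It also fails if it takes over 45 s, if anything falls off the work surface, if the arm or the gripper's body presses on something with over 40 N, if the wrist force passes 120 N, or if a joint passes its speed limit or range.

## Working session

There is one attempt and no reset: what is moved stays moved. The work goes in short steps, Python scripts to look and compute and a tool call to move; the robot and the scene stay as the last step left them, time stands still between calls to the robot, and variables do not carry over. Pictures are saved under pics/ and viewed, about 8 in all and at most 12, crops included, and the job is handed in when it is done.

Besides the shell and the picture viewer there is one more tool, called after "Request:" as name(argument=value, ...) on one line, values as JSON. step_arm: Moves the arm, as the interface text tells. Its arguments: {"type":"object","properties":{"moves":{"type":"array","items":{"type":"array","items":{"type":"number"}}}},"required":["moves"]}

```bash
mkdir -p pics
cat > h.py <<'E'
import numpy as np, cv2
from cell import ctrl
def ray(f,px,obs=None):
    K=np.array(f["intrinsics"]);x=(px[0]-K[0,2])/K[0,0];y=(px[1]-K[1,2])/K[1,1]
    if "R" in f:
        R=np.array(f["R"]);t=np.array(f["t"]);d=R.T@np.array([x,y,1]);return -R.T@t,d/np.linalg.norm(d)
    r=np.hypot(x,y);d=np.array([x/r*np.sin(r),y/r*np.sin(r),np.cos(r)])
    T=np.array(f["T_tool_cam"]);Rt=np.array(obs["tool_rot"]);p=np.array(obs["tool_pos"])
    return p+Rt@T[:3,3],Rt@T[:3,:3]@d
def atz(o,d,z): return o+d*(z-o[2])/d[2]
def proj(f,X):
    c=np.array(f["R"])@X+np.array(f["t"]);u=np.array(f["intrinsics"])@c;return u[:2]/u[2]
def tri(rs):
    A=0;b=0
    for o,d in rs:
        P=np.eye(3)-np.outer(d,d);A=A+P;b=b+P@o
    return np.linalg.solve(A,b)
E
python3 - <<'E'
from h import *
np.set_printoptions(precision=2,suppress=True)
o=ctrl.get_obs();print(o["clock"],o["tool_pos"],np.array(o["tool_rot"]),o["contact_force"],o["grip_width"])
Z=dict(fixture=0,open_mark=58,pad=84,fin=109,grommet=0,wedge_pin=0,spacer=0,shim=0)
for n in("top","side"):
    f=ctrl.grab_frame(n);cv2.imwrite(f"pics/{n}0.png",f["image"][:,:,::-1])
    for l,z in Z.items():
        for r in ctrl.pinpoint(f,l)[:2]:
            print(n,l,round(r["score"],2),np.array(r["pixel"]),atz(*ray(f,r["pixel"]),z))
E
```

```text
0.0 [ 267.54 -564.31  249.42] [[ 0.43 -0.9  -0.  ]
 [-0.9  -0.43  0.  ]
 [-0.    0.   -1.  ]] [0.99 0.33 0.19] 85.37910243052744
top fixture 0.75 [318.4 232.7] [551.07  17.87   0.  ]
top open_mark 0.76 [322.6 246.9] [512.66  10.37  58.  ]
top pad 0.73 [370.6 215. ] [576.57 -92.66  84.  ]
top fin 0.86 [371.2 225.1] [551.24 -89.63 109.  ]
top grommet 0.59 [227.7 227.9] [565.52 226.6    0.  ]
top wedge_pin 0.59 [240.2 303.9] [393.81 195.43   0.  ]
top spacer 0.78 [424.9 257.2] [ 490.84 -224.62    0.  ]
top shim 0.95 [399.9 182.2] [ 667.86 -176.48    0.  ]
side fixture 0.92 [329.4 231.5] [556.26  18.1    0.  ]
side fixture 0.18 [345.6 173.8] [ 670.27 -229.05    0.  ]
side open_mark 0.88 [346.3 216.3] [512.12  18.32  58.  ]
side pad 0.89 [345.8 175. ] [584.65 -93.72  84.  ]
side fin 0.82 [357.2 171.3] [548.13 -83.73 109.  ]
side grommet 0.74 [258.8 288.7] [565.55 239.35   0.  ]
side wedge_pin 0.71 [351.4 314.5] [389.06 195.4    0.  ]
side spacer 0.56 [402.4 188.9] [ 502.39 -239.89    0.  ]
side shim 0.57 [337.  182.4] [ 663.77 -175.65    0.  ]
```

View pics/top0.png

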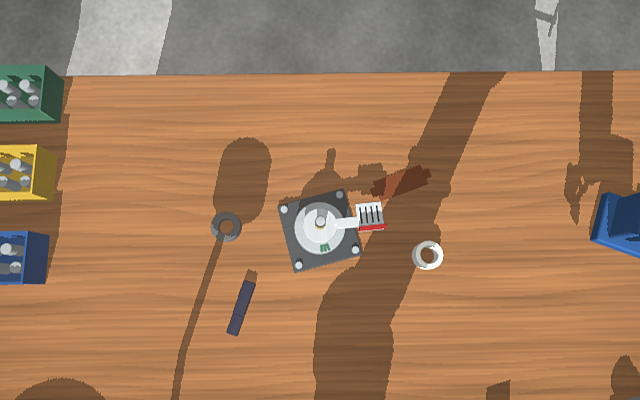

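View pics/side0.png

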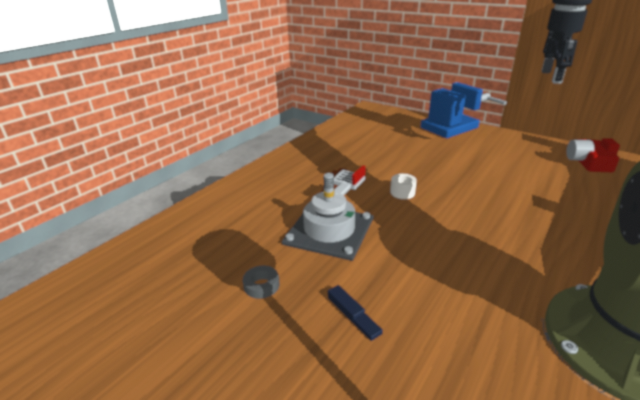

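The top view shows the fixture at about (320,225), with the handle pointing right and the red fin at (371,227). The parts are clear of the swing. I'll move above the pad next, jaws shut, with tool x along the handle.

Request:
step_arm(moves=[[-24,-40,0,0,-1],[-24,-40,0,0,-1],[-24,-40,0,0,-1],[-24,-40,0,0,-1],[-24,-40,0,0,-1],[-24,-40,0,0,-1],[-24,-40,0,0,-1],[-24,-40,0,0,-1],[-24,-40,0,0,-1],[-24,-40,0,0,-1],[-24,-40,0,0,-1],[-24,-40,0,0,-1],[0,0,0,7,-1],[0,0,0,7,-1],[0,0,0,6,-1],[0,0,0,0,-1]])

```text
clock: 2.5
tool_pos: [578.1, -98.6, 250.3]
tool_rot: [[0.093, -0.996, -0.0], [-0.996, -0.093, -0.0], [0.0, 0.0, -1.0]]
contact_force: [-0.7, 0.5, -1.0]
grip_width: 0.5
```

Run:
```python
from h import *
np.set_printoptions(precision=2,suppress=True)
Z=dict(fixture=0,open_mark=58,pad=84,fin=109,spacer=0,shim=0)
R={l:[] for l in Z}
for n in("wrist","top","side"):
    o=ctrl.get_obs()
    f=ctrl.grab_frame(n)
    if n!="side":cv2.imwrite(f"pics/{n}1.png",f["image"][:,:,::-1])
    if n=="wrist":print(o["clock"],o["tool_pos"],np.array(o["tool_rot"]),o["contact_force"],o["grip_width"],o["q"],f["T_tool_cam"])
    for l,z in Z.items():
        for r in ctrl.pinpoint(f,l)[:1]:
            R[l].append(ray(f,r["pixel"],o));print(n,l,round(r["score"],2),np.array(r["pixel"]),atz(*R[l][-1],z))
for l in R:
    if len(R[l])>1:print(l,tri(R[l]))
```

```text
2.5 [578.13 -98.58 250.32] [[ 0.09 -1.   -0.  ]
 [-1.   -0.09 -0.  ]
 [ 0.    0.   -1.  ]] [-0.71  0.52 -0.98] 0.4786856399727055 [ 0.29  0.45 -0.26  1.61  0.12  1.1  -1.47] [[   1.     -0.     -0.     -0.45]
 [   0.      0.95    0.3   -77.39]
 [  -0.     -0.3     0.95 -123.5 ]
 [   0.      0.      0.      1.  ]]
wrist fixture 0.66 [231.2 182. ] [553.44  17.85   0.  ]
wrist open_mark 0.68 [222.7 230.9] [510.56  11.47  58.  ]
wrist pad 0.92 [310.5 187.9] [577.11 -85.81  84.  ]
wrist fin 0.72 [311.5 224.9] [548.85 -89.96 109.  ]
wrist spacer 0.68 [409.8 244.2] [ 488.12 -225.46    0.  ]
wrist shim 0.87 [392.4 105.6] [ 666.72 -173.75    0.  ]
top fixture 0.57 [320.7 231.9] [552.85  12.54   0.  ]
top open_mark 0.9 [325.3 247.4] [511.49   4.56  58.  ]
top pad 0.87 [372.3 212.8] [581.27 -96.48  84.  ]
top fin 0.95 [373.3 222.8] [555.98 -94.17 109.  ]
side fixture 0.62 [330.3 232.1] [553.33  18.84   0.  ]
side open_mark 0.68 [346.6 216.6] [511.    18.91  58.  ]
side pad 0.76 [349.4 173.7] [ 580.93 -103.73   84.  ]
side fin 0.6 [356.3 171.3] [549.83 -82.63 109.  ]
side spacer 0.85 [404.6 187.8] [ 500.08 -248.12    0.  ]
side shim 0.59 [338.2 180.2] [ 667.67 -187.47    0.  ]
fixture [553.63  15.84  -0.92]
open_mark [512.16   9.74  54.94]
pad [577.77 -91.44  91.45]
fin [552.86 -91.09 107.51]
spacer [ 491.83 -222.65   13.64]
shim [ 663.57 -174.53    6.86]
```

View pics/wrist1.png

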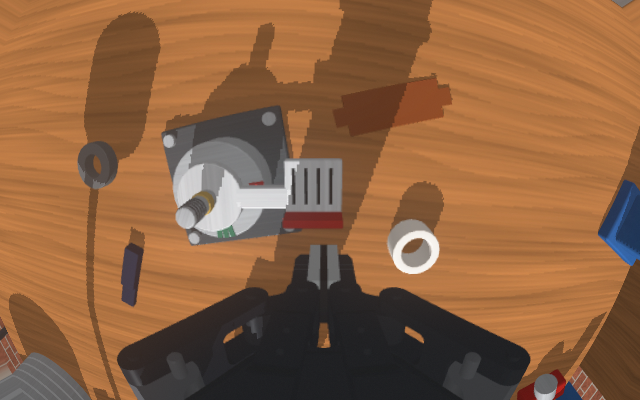

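Run:
```python
from h import *
np.set_printoptions(precision=2,suppress=True)
o=ctrl.get_obs();f=ctrl.grab_frame("wrist")
for n,p,z in[("padTL",(285,160),84),("padTR",(342,159),84),("finTopL",(283,220),109),("finTopR",(342,220),109),("stud",(187,216),144)]:
    print(n,atz(*ray(f,p,o),z))
i=f["image"][130:280,130:380,::-1];cv2.imwrite("pics/crop.png",cv2.resize(i,None,fx=3.2,fy=3.2,interpolation=cv2.INTER_CUBIC)[:,:800])
```

```text
padTL [602.26 -59.53  84.  ]
padTR [ 608.11 -113.36   84.  ]
finTopL [551.06 -63.69 109.  ]
finTopR [ 556.19 -117.63  109.  ]
stud [559.69  15.72 144.  ]
```

View pics/crop.png

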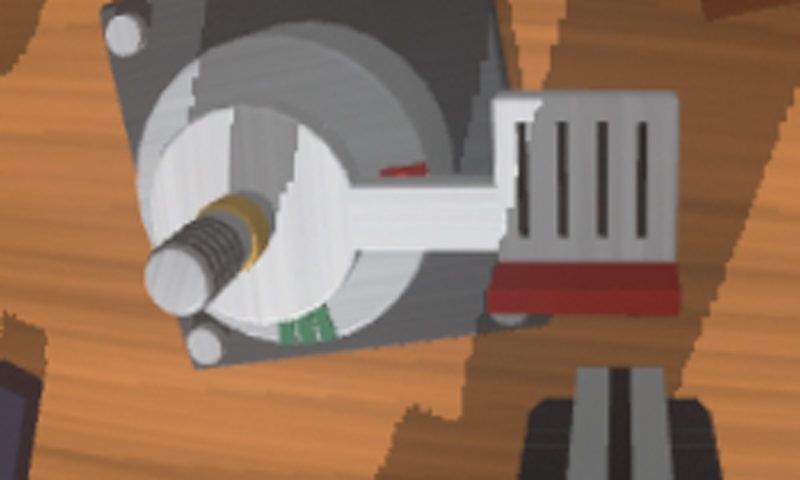

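Request:
step_arm(moves=[[-10,3,20,0,-1],[0,0,40,0,-1],[0,0,40,0,-1],[0,0,30,0,-1],[0,0,10,0,-1],[0,0,0,0,-1],[0,0,0,0,-1]])

```text
clock: 4.3
tool_pos: [575.1, -89.2, 111.6]
tool_rot: [[0.094, -0.996, 0.002], [-0.996, -0.094, -0.0], [0.0, -0.002, -1.0]]
contact_force: [0.6, -0.7, 0.7]
grip_width: -0.1
```

Run:
```python
from h import *
w=ctrl.grab_frame("wrist")["image"];s=ctrl.grab_frame("side")["image"][120:270,270:450]
s=cv2.resize(s,(480,400),interpolation=cv2.INTER_CUBIC)
w=cv2.resize(w[120:260,240:400],(320,280))
c=np.zeros((400,800,3),np.uint8);c[:,:480]=s;c[:280,480:]=w;cv2.imwrite("pics/c2.png",c[:,:,::-1])
print(ctrl.get_obs()["tool_pos"],ctrl.get_obs()["contact_force"])
```

```text
[575.33040517 -89.26817666 112.07587152] [0.12937454 0.24313403 0.49430414]
```

View pics/c2.png

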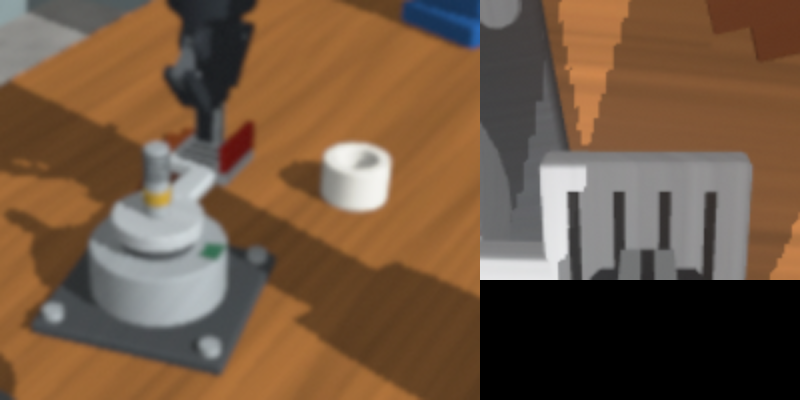

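Fingers sit over the flat, between the open edge and the fin. Next I lower a little and close the gap to the fin.

Request:
step_arm(moves=[[0,0,5,0,-1],[0,4,0,0,-1],[0,4,0,0,-1],[0,2,0,0,-1],[0,0,0,0,-1]])

```text
clock: 4.9
tool_pos: [563.9, -90.2, 105.5]
tool_rot: [[0.093, -0.996, -0.0], [-0.996, -0.093, -0.0], [0.0, 0.0, -1.0]]
contact_force: [-0.0, 0.1, -1.0]
grip_width: -0.0
```

Request:
step_arm(moves=[[0,1.9,0,1,-1],[0,1.9,0,1,-1],[0,1.9,0,1,-1],[0,1.9,0,1,-1],[0,1.9,0,1,-1],[0,0,0,0,-1],[0,0,0,0,-1]])

```text
clock: 5.6
tool_pos: [554.4, -90.7, 105.2]
tool_rot: [[0.007, -1.0, -0.001], [-1.0, -0.007, -0.0], [0.0, 0.001, -1.0]]
contact_force: [0.5, -0.1, -0.2]
grip_width: 0.3
```

```bash
cat > st.py <<'E'
from h import *
np.set_printoptions(precision=1,suppress=True)
o=ctrl.get_obs();f=ctrl.grab_frame("wrist");i=f["image"]
cv2.imwrite("pics/w_last.png",i[:,:,::-1])
R=np.array(o["tool_rot"]);p=np.array(o["tool_pos"])
print("F tool",R.T@np.array(o["contact_force"]),p)
for l,z in(("pad",84),("fin",109)):
    for r in ctrl.pinpoint(f,l)[:1]:print(l,r["score"],r["pixel"],"rel tool",R.T@(atz(*ray(f,r["pixel"],o),z)-p))
# pad open-edge line
for n,r in [("rec",x) for x in ctrl.recognise(f,"pad")[:1]]: print(r)
c=np.zeros((400,640,3),np.uint8);cv2.imwrite("pics/wc.png",cv2.resize(i[120:280,180:440,::-1],None,fx=2.5,fy=2.5))
E
python3 st.py
```

```text
F tool [ 0.1 -0.5  0.2] [554.4 -90.7 105.2]
pad 0.82 [320.8, 235.1] rel tool [ -1.8 -14.   21.2]
{'rect': [95.0, 176.4, 380.5, 299.4], 'score': 0.73}
```

View pics/wc.png

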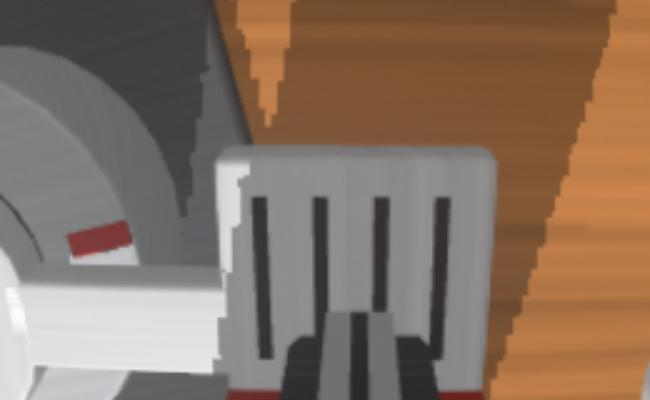

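Run:
```python
from h import *
o=ctrl.get_obs();f=ctrl.grab_frame("wrist");A=np.array([556,17.3])
for p in[(180+x/2.5,120+y/2.5) for x,y in((68,247),(131,232),(100,240))]:
    X=atz(*ray(f,p,o),58);d=X[:2]-A;print(X,np.degrees(np.arctan2(d[1],d[0])))
```

```text
[566.703983   -18.31842638  58.        ] -73.27352401536346
[570.88440403 -35.34613022  58.        ] -74.21304890923169
[568.70000565 -27.10329331  58.        ] -74.0386787798796
```

Request:
step_arm(moves=[[0,1.9,0,1,-1],[0,1.9,0,1,-1],[0,1.9,0,1,-1],[0,1.9,0,1,-1],[0,0,0,0,-1]])

```text
clock: 6.35
tool_pos: [546.8, -90.4, 105.3]
tool_rot: [[-0.064, -0.998, -0.0], [-0.998, 0.064, -0.0], [0.0, 0.0, -1.0]]
contact_force: [-0.1, -0.7, 0.4]
grip_width: -0.2
```

Request:
step_arm(moves=[[0,1.9,0,1,-1],[0,0,0,0,-1]])

```text
clock: 6.55
tool_pos: [545.0, -90.4, 105.3]
tool_rot: [[-0.082, -0.997, -0.0], [-0.997, 0.082, -0.0], [0.0, 0.0, -1.0]]
contact_force: [0.9, 0.4, -0.2]
grip_width: 0.3
```

Request:
step_arm(moves=[[0,2.4,0,1.25,-1],[0,0,0,0,-1]])

```text
clock: 6.75
tool_pos: [542.5, -90.2, 105.3]
tool_rot: [[-0.104, -0.995, -0.0], [-0.995, 0.104, -0.0], [0.0, 0.0, -1.0]]
contact_force: [0.7, -0.1, -0.4]
grip_width: 0.2
```

Request:
step_arm(moves=[[0,2.4,0,1.25,-1],[0,0,0,0,-1]])

```text
clock: 6.95
tool_pos: [540.1, -89.9, 105.3]
tool_rot: [[-0.125, -0.992, -0.0], [-0.992, 0.125, 0.0], [0.0, 0.0, -1.0]]
contact_force: [0.6, -0.5, -0.4]
grip_width: 0.2
```

Request:
step_arm(moves=[[0,2.4,0,1.25,-1],[0,0,0,0,-1]])

```text
clock: 7.15
tool_pos: [537.7, -89.6, 105.3]
tool_rot: [[-0.147, -0.989, -0.0], [-0.989, 0.147, 0.0], [0.0, 0.0, -1.0]]
contact_force: [0.4, -0.4, 0.3]
grip_width: 0.1
```

Request:
step_arm(moves=[[0,2.4,0,1.25,-1],[0,0,0,0,-1]])

```text
clock: 7.35
tool_pos: [535.4, -89.2, 105.3]
tool_rot: [[-0.168, -0.986, -0.0], [-0.986, 0.168, 0.0], [-0.0, 0.0, -1.0]]
contact_force: [-0.4, 0.6, 0.7]
grip_width: 0.1
```

Request:
step_arm(moves=[[0,2.4,0,1.25,-1],[0,0,0,0,-1]])

```text
clock: 7.55
tool_pos: [533.0, -88.9, 105.3]
tool_rot: [[-0.19, -0.982, -0.0], [-0.982, 0.19, 0.0], [0.0, 0.0, -1.0]]
contact_force: [0.2, 0.3, 0.1]
grip_width: 0.2
```

```bash
python3 st.py
```

```text
F tool [-0.3 -0.1 -0.1] [533.  -88.9 105.3]
pad 0.84 [321.6, 232.2] rel tool [ -1.5 -15.4  21.3]
{'rect': [96.7, 177.5, 379.3, 295.1], 'score': 0.79}
```

Request:
step_arm(moves=[[0,2.4,0,1.25,-1],[0,0,0,0,-1]])

```text
clock: 7.95
tool_pos: [530.8, -88.4, 105.3]
tool_rot: [[-0.211, -0.977, -0.0], [-0.977, 0.211, 0.0], [-0.0, 0.0, -1.0]]
contact_force: [-0.1, -0.1, -0.3]
grip_width: 0.1
```

Request:
step_arm(moves=[[0,2.4,0,1.25,-1],[0,0,0,0,-1]])

```text
clock: 8.15
tool_pos: [529.2, -88.0, 105.4]
tool_rot: [[-0.233, -0.973, 0.001], [-0.973, 0.233, -0.0], [-0.0, -0.001, -1.0]]
contact_force: [2.9, -0.5, -1.9]
grip_width: 0.0
```

Request:
step_arm(moves=[[0,0.8,0,0.3,-1],[0,0,0,0,-1]])

```text
clock: 8.35
tool_pos: [528.8, -87.8, 105.5]
tool_rot: [[-0.237, -0.972, 0.002], [-0.972, 0.237, -0.0], [-0.0, -0.002, -1.0]]
contact_force: [5.2, -1.6, -3.0]
grip_width: -0.1
```

The stop is felt: 5 N and the TCP has stalled. I ease off slightly and push down.

Request:
step_arm(moves=[[0,-1.2,0,0,-1],[0,0,2,0,-1],[0,0,2,0,-1],[0,0,2,0,-1],[0,0,0,0,-1]])

```text
clock: 8.85
tool_pos: [529.2, -88.3, 99.6]
tool_rot: [[-0.237, -0.972, 0.001], [-0.972, 0.237, -0.0], [0.0, -0.001, -1.0]]
contact_force: [1.0, -1.6, 5.0]
grip_width: 0.0
```

Request:
step_arm(moves=[[0,0,2,0,-1],[0,0,2,0,-1],[0,0,2,0,-1],[0,0,0,0,-1],[0,0,0,0,-1]])

```text
clock: 9.35
tool_pos: [528.9, -88.3, 93.9]
tool_rot: [[-0.237, -0.972, 0.0], [-0.972, 0.237, -0.0], [0.0, -0.0, -1.0]]
contact_force: [-0.9, -1.3, 7.3]
grip_width: -0.1
```

Request:
step_arm(moves=[[0,0,1.5,0,-1],[0,0,0,0,-1],[0,0,0,0,-1]])

```text
clock: 9.65
tool_pos: [528.9, -88.4, 92.5]
tool_rot: [[-0.237, -0.972, 0.0], [-0.972, 0.237, -0.001], [0.0, -0.0, -1.0]]
contact_force: [0.0, -1.0, 8.4]
grip_width: -0.4
```

Request:
step_arm(moves=[[0,0,1,0,-1],[0,0,0,0,-1],[0,0,0,0,-1]])

```text
clock: 9.95
tool_pos: [528.9, -88.4, 91.5]
tool_rot: [[-0.237, -0.972, 0.0], [-0.972, 0.237, -0.001], [0.0, -0.0, -1.0]]
contact_force: [-1.0, -1.4, 9.4]
grip_width: 0.1
```

Request:
step_arm(moves=[[-0.1,1.9,0,1,-1],[-0.1,1.9,0,1,-1],[-0.1,1.9,0,1,-1],[0,0,0,0,-1]])

```text
clock: 10.35
tool_pos: [523.2, -86.7, 91.5]
tool_rot: [[-0.288, -0.958, 0.0], [-0.958, 0.288, -0.001], [0.001, -0.0, -1.0]]
contact_force: [-0.7, -1.1, 9.2]
grip_width: -0.1
```

Request:
step_arm(moves=[[-0.2,3.8,0,2,-1],[-0.2,5.7,0,3,-1],[-0.2,5.7,0,3,-1],[-0.2,5.7,0,3,-1],[-0.2,5.7,0,3,-1],[-0.2,5.7,0,3,-1],[-0.2,5.7,0,3,-1],[0,0,0,0,-1]])

```text
clock: 11.15
tool_pos: [489.0, -68.6, 91.4]
tool_rot: [[-0.599, -0.801, -0.001], [-0.801, 0.599, 0.0], [0.0, 0.0, -1.0]]
contact_force: [-0.6, 0.0, 9.4]
grip_width: 0.5
```

```bash
python3 st.py
```

```text
F tool [ 0.4  0.5 -9.4] [489.  -68.6  91.4]
pad 0.74 [319.5, 238.1] rel tool [ -2.6 -18.1   7.4]
{'rect': [90.9, 176.9, 375.7, 301.2], 'score': 0.71}
```

View pics/wc.png

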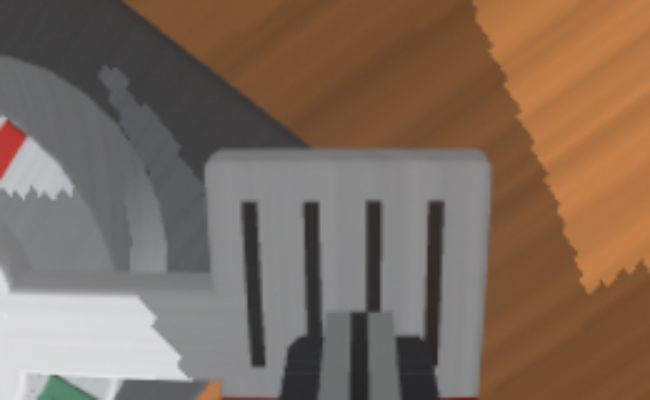

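The handle follows, held in. I continue to about 54° past the stop.

Request:
step_arm(moves=[[-0.2,5.7,0,3,-1],[-0.2,5.7,0,3,-1],[-0.2,5.7,0,3,-1],[-0.2,5.7,0,3,-1],[-0.2,5.7,0,3,-1],[-0.2,5.7,0,3,-1],[-0.2,5.7,0,3,-1],[0,0,0,0,-1]])

```text
clock: 12.15
tool_pos: [462.6, -38.8, 91.4]
tool_rot: [[-0.846, -0.534, -0.0], [-0.534, 0.846, 0.001], [-0.0, 0.001, -1.0]]
contact_force: [-0.4, 0.3, 9.5]
grip_width: 0.0
```

Request:
step_arm(moves=[[-0.2,3.8,0,2,-1],[-0.2,3.8,0,2,-1],[-0.2,3.8,0,2,-1],[-0.2,3.8,0,2,-1],[-0.2,3.8,0,2,-1],[0,0,0,0,-1]])

```text
clock: 12.75
tool_pos: [454.3, -21.8, 91.2]
tool_rot: [[-0.925, -0.379, -0.001], [-0.379, 0.925, 0.001], [0.001, 0.001, -1.0]]
contact_force: [-1.0, -0.3, 9.0]
grip_width: 0.0
```

0.95 rad past the stop, so I let it rise slowly, then lift clear.

Request:
step_arm(moves=[[0,0,-2,0,-1],[0,0,-2,0,-1],[0,0,-2,0,-1],[0,0,-2,0,-1],[0,0,-2,0,-1],[0,0,-2,0,-1],[0,0,-4,0,-1],[0,-3,0,0,-1],[0,0,-15,0,-1],[0,0,-30,0,-1],[0,0,-40,0,-1],[0,0,-40,0,-1],[0,0,0,0,-1],[0,0,0,0,-1]])

```text
clock: 14.15
tool_pos: [456.3, -25.4, 232.3]
tool_rot: [[-0.925, -0.38, 0.001], [-0.38, 0.925, 0.0], [-0.001, -0.0, -1.0]]
contact_force: [0.6, 0.1, -0.4]
grip_width: 0.1
```

Run:
```python
from h import *
np.set_printoptions(precision=1,suppress=True)
P={};A=np.array([556.,17.3])
Z=dict(pad=84,fin=109,grommet=0,wedge_pin=0,spacer=0,shim=0)
for n in("top","side","wrist"):
    o=ctrl.get_obs();f=ctrl.grab_frame(n);P[n]=f["image"]
    for l,z in Z.items():
        for r in ctrl.pinpoint(f,l)[:1]:
            X=atz(*ray(f,r["pixel"],o),z);print(n,l,round(r["score"],2),np.array(r["pixel"]),X,np.degrees(np.arctan2(*(X[:2]-A)[::-1])) if z else "")
print(o["clock"],o["contact_force"])
c=np.vstack([np.hstack([cv2.resize(P["top"][130:330,180:460],(420,300)),cv2.resize(P["side"][130:290,240:440],(375,300))])[:,:795],cv2.resize(P["wrist"][60:310,:],(795,299))])
cv2.imwrite("pics/fin.png",c[:,:,::-1])
```

```text
top fin 0.21 [322.3 247.9] [505.8  12.4 109. ] -174.39080519500274
top grommet 0.76 [227.9 227.9] [565.5 226.1   0. ] 
top wedge_pin 0.84 [241.1 307.7] [385.5 193.3   0. ] 
top spacer 0.76 [426.4 258.5] [ 487.8 -227.9    0. ] 
top shim 0.57 [400.2 182.9] [ 666.1 -177.1    0. ] 
side pad 0.82 [379.5 200.3] [465.5 -38.5  84. ] -148.33136252352878
side fin 0.84 [378.  198.2] [454.   -8.2 109. ] -165.95812227493144
side grommet 0.83 [259.2 285.7] [570.3 233.    0. ] 
side wedge_pin 0.86 [351.5 312.7] [391.1 191.8   0. ] 
side spacer 0.97 [403.5 191.1] [ 495.2 -231.3    0. ] 
side shim 0.67 [336.7 183.3] [ 661.8 -171.2    0. ] 
wrist pad 0.67 [321.6 181.6] [462.1 -33.7  84. ] -151.46790933629865
wrist fin 0.78 [320.8 222.5] [451.4  -6.  109. ] -167.432804292182
wrist grommet 0.84 [193.3 305.3] [562.6 233.3   0. ] 
wrist spacer 0.62 [357.7   7. ] [ 495.2 -221.9   -0. ] 
wrist shim 0.18 [320.  221.1] [437.7  32.2   0. ] 
14.85 [0.6 0.4 0.5]
```

View pics/fin.png

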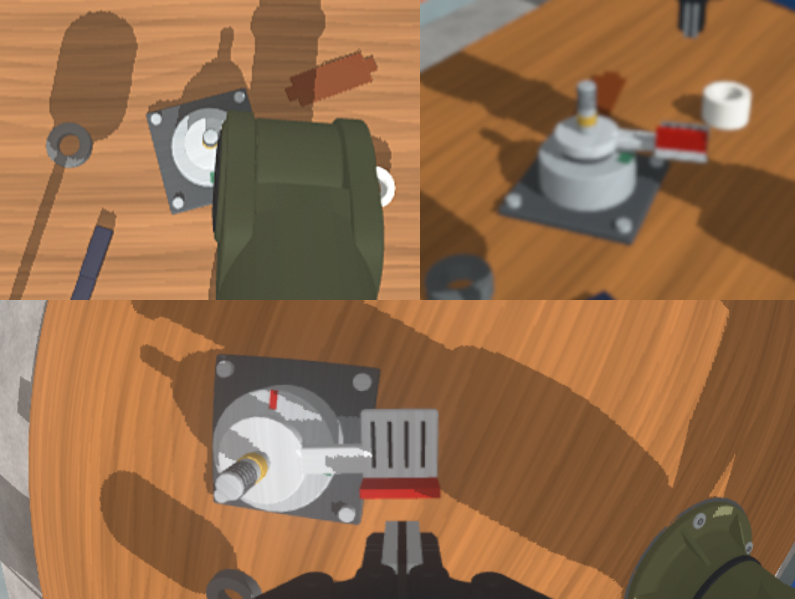

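Run:
```python
from h import *
np.set_printoptions(precision=1,suppress=True)
R={"pad":[],"fin":[]}
for n in("side","wrist","side","wrist"):
    o=ctrl.get_obs();f=ctrl.grab_frame(n)
    for l in R:
        for r in ctrl.pinpoint(f,l)[:1]:R[l].append(ray(f,r["pixel"],o))
    if n=="side":
        i=f["image"].astype(int);m=(i[...,0]>110)&(i[...,1]<60)&(i[...,2]<60);m[:170]=0;m[230:]=0;m[:,:340]=0;m[:,:][:, 410:]=0
        ys,xs=np.nonzero(m);print("red box side",xs.min(),xs.max(),ys.min(),ys.max())
        u=np.radians(-158.3);u,v=np.array([np.cos(u),np.sin(u)]),np.array([np.sin(u),-np.cos(u)])
        for dz in(0,-11):
            print(dz,[proj(f,np.r_[np.array([556.2,17.4])+(108+a)*u+22*v,z+dz]) for a in(-28,28) for z in(84,109)])
for l in R:print(l,tri(R[l]))
```

```text
red box side 340 392 171 210
0 [array([364.9, 209.3]), array([365.4, 199. ]), array([392.6, 212.4]), array([393.4, 202. ])]
-11 [array([364.8, 213.8]), array([365.2, 203.6]), array([392.2, 216.9]), array([393.1, 206.6])]
red box side 340 392 170 210
0 [array([364.9, 209.3]), array([365.4, 199. ]), array([392.6, 212.4]), array([393.4, 202. ])]
-11 [array([364.8, 213.8]), array([365.2, 203.6]), array([392.2, 216.9]), array([393.1, 206.6])]
pad [463.7 -33.9  88.2]
fin [452.   -6.5 109.3]
```

```bash
python3 -c "
from cell import ctrl
print(ctrl.job_done())"
```

```text
the job is handed in; nothing more can be done
None
```

The lock is open as far as I can measure, and I've handed the job in. The handle sits in the open notch, fully up, with the arm raised clear of it.

- **Swing to the stop:** I pushed the fin with the shut fingers until I felt the stop, about 5 N of force and the tool stalling, at a handle angle of roughly 0.5 rad.
- **Push in and pass under:** I eased off about 1 mm and pushed the handle in about 10–11 mm (spring force about 9 N). I then swung it on, still held in, to about 0.95 rad past the felt stop. There was no noticeable resistance on the way.
- **Release:** I let it rise slowly in the notch and lifted the gripper straight up after backing off from the fin.

**Last checks:**
- **Handle up:** The measured fin top height was 109 mm, as expected when up. The pad measured 88 mm against a nominal 84 mm. The fin's position in the side view also matches "up" better than "caught down".
- **Loose parts:** Estimates for all four agree with the start within about 5–10 mm, the detector's noise, and the arm never touched them.
- **Contact force and time:** The force read zero within noise, and the clock stood at about 15 s.

**Weak readings:** After the release, the top camera was mostly blocked by the arm. Its one low-score fin reading (0.21) disagreed with the other two cameras, and one shim reading from the wrist camera (0.18) was a false hit. I disregarded both.

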